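# Tip the tall box-section tube onto the welding fixture plate

## Robot

A 6-joint arm with a two-finger parallel gripper is mounted at the origin on the work surface. World frame = base frame: x ahead of the robot, y to its left, z up, the work surface at z = 0. Lengths are in mm, angles in rad, forces in N, time in s.
With the tool pointing down it reaches from about 300 to 775 mm from the base axis. Payload 14.6 kg.
Tool frame: the origin (TCP) lies midway between the tips of the shut fingers; the grasp point (between the pads) lies 19 mm behind it (manip.grip_point_offset is the x of the grasp point in the tool frame, in mm); x points along the fingers, z is the direction in which the jaws open and shut, and the axes are right-handed (so a half turn about x gives the same grasp; the last joint's range is limited). The gripper opens to 85 mm and grips with 20 to 120 N. Pads are 22 mm wide; open, the fingers measure 114 mm over their backs; the gripper's body (76 mm by 85 mm) begins 54 mm behind the grasp point. The pads swing forward as they close: fully open they stand 13 mm farther back than shut.
Start: joints at [-1.334, 0.3, 1.521, -0, 1.321, -0.067], TCP at [164.525, -524.806, 231.281] pointing down, gripper open.
Joint ranges: [-3.03, 3.03], [-0.79, 2.21], [0.23, 2.52], [-1.04, 4.18], [0, 3.07], [-2.55, 2.55]. Speed limits (rad/s): [2.22, 2.22, 2.57, 3.14, 3.14, 3.14].

## Interface

Orientations are given as a rotation vector (axis times angle).
In Python, from station import manip, vision, order gives the robot as it stands.
- The arm moves only by the tool move_arm, never from a script. Its argument "targets" is a list of rows, each an object with "xyz": the shift along the world's x, y, z in mm, a list of three; "twist": the turn about the world's z in degrees. In form: [{"xyz": [tx, ty, tz], "twist": twist}, ...]. A call has 1 to 20 rows; each row is the pose to reach, as a shift and turn from the pose commanded when the call began; what a row does not reach only later rows make up. A row lasts 1/8 s, in which the tool goes at most 62.5 mm and 10.7 degrees, less where a joint would pass 70% of its speed; a pose out of reach is approached as far as the arm can. A call with a gripper value outside its range is refused whole. "hand" is the closure, from 0 (fully open) to 1 (shut), set as the call begins (left out, the last holds). The fingers move at their own pace and stop on an object; "squeeze" is the grip in N (left out, the last holds). Time passes only in rows, so rows that repeat a pose let the fingers close. It gives the time, the measured TCP pose, the force and the opening at its end, in the units of the state.
- manip.read_state(): the state, without advancing time (a new reading comes with each control period).
- vision.snapshot(name): name is "scene" or "side" or "wrist"; returns the picture (384x512x3 uint8, blue, green, red); there is no depth.
- vision.camera_params(name): a dict with "fx", "fy", "cx", "cy" (pixels), "rvec" (rotation vector, rad) and "tvec" (3), from world to camera coordinates, as OpenCV has them; the wrist camera has in their place "T_tool_cam" (4x4, takes a point from camera to tool coordinates, whose origin is the TCP and whose axes are the tool frame's). Camera axes: x right, y down, z forward; pixel columns grow to the right and rows downward; lengths in mm; the calibration is good to about 2 mm. A picture is of the moment at which its call begins: read the wrist's pose just before it. camera_params takes no time and is no camera call.
- order.hand_in(): hands the job in, once; it reports no verdict.
The state is a dict: "clock": time; "joint_pos": joint angles; "qd": joint speeds; "effort": joint torques, N m; "ee_pos": TCP position; "eef_rot": TCP orientation; "wrist_force": force on the tool from outside, world axes, zero at the start; "wrist_torque": the same for the moment, N m; "finger_gap": opening from 0.0 (shut) to 1.0 (fully open).
Only numpy, scipy, OpenCV 4.12 (cv2) and the standard library are available. Lean on these libraries where they do the work, as an engineer would, in place of code of your own. Each camera call takes 0.05 s, during which the arm holds its last target.

## Task

Tip the taller of the two square tubes over onto the fixture plate by pushing high against its outer face, so that its foot catches on the plate's edge and it ends up lying flat on the plate, pointing straight towards the clamps with its foot end still at that edge. Do not lift it, leave the short tube standing where it is, and move clear at the end.

Things in the scene. Friction and masses are not known exactly. Their poses are not given: they have to be found in the camera images.
- tall_tube: Taller of two loose grey square steel tubes, open-ended: 60 x 60 mm, 160 mm long, 3 mm wall, under 1 kg. Stands upright 2 to 6 mm outside the plate's front edge, faces nearly parallel to it. Origin: centre of its foot end (on the table at the start); z runs from foot to top. Pushed high towards the plate, its foot stops at the edge; past about 20 degrees of tilt it falls onto the plate by itself.
- short_tube: Shorter tube of the same section, 60 x 60 mm, 90 mm long, standing loose at the same edge of the plate, its centre 116 to 164 mm from the tall one's along the edge, on either side. Origin: centre of its foot end; z up along the tube. It is to stay standing.
- plate_edge (a point): Middle of the top of the front edge of the fixed bright steel plate (280 mm along this edge, 240 deep, 10 thick): 10 mm above the table. x along the edge; y level, out of the plate towards the tubes (so the tall tube is pushed along -y); z up. Two red-handled toggle clamps stand fixed on the plate at x = -70 and +70 mm, from 195 mm inside the edge and beyond, up to 115 mm above the table.
Not all that is in view belongs to the job. What is shaped like the tall_tube but orange or purple is not meant.

How it is judged:
By the outcome, as a careful person would: the job done as asked, in the order asked, and still so for the second after the job is handed in, with the robot touching nothing.
It also fails if it takes over 32 s, if anything falls off the work surface, if the arm or the gripper's body presses on something with over 40 N, if the wrist force passes 120 N, or if a joint passes its speed limit or range.

## Working session

There is one attempt and no reset: what is moved stays moved. The work goes in short steps, Python scripts to look and compute and a tool call to move; the robot and the scene stay as the last step left them, time stands still between calls to the robot, and variables do not carry over. Pictures are saved under pics/ and viewed, and the job is handed in when it is done.

Besides the shell and the picture viewer there is one more tool, called as name([rows], argument=value, ...), one row to a line, values as JSON. move_arm: Moves the arm, as the interface text tells. Its arguments: {"type":"object","properties":{"targets":{"type":"array","items":{"type":"object","properties":{"xyz":{"type":"array","items":{"type":"number"}},"twist":{"type":"number"}}}},"hand":{"type":"number"},"squeeze":{"type":"number"}},"required":["targets"]}

```bash
mkdir -p pics; ls
python3 - <<'E'
from station import manip, vision, order
import cv2
print(manip.read_state())
for n in ["scene","side","wrist"]:
    p=vision.camera_params(n); print(n,p)
    cv2.imwrite(f"pics/{n}0.png",vision.snapshot(n))
E
```

```text
pics
{'clock': 0.0, 'joint_pos': array([-1.33361094e+00,  3.00478728e-01,  1.52159156e+00,  4.01586212e-06,
        1.32069371e+00, -6.65748353e-02]), 'qd': array([ 0.00051376, -0.00095612,  0.00126211, -0.00209901, -0.00061572,
       -0.00039444]), 'effort': array([-1.58336901e-03, -5.43500233e+01, -3.61789405e+01, -1.22435567e-04,
        4.03564060e-03,  7.38168268e-06]), 'ee_pos': array([ 164.46651321, -524.58697737,  230.71269438]), 'eef_rot': array([ 0.98333964,  1.33864093, -0.9820819 ]), 'wrist_force': array([-0.33300925, -0.49971067,  0.24701779]), 'wrist_torque': array([ 0.0462766 , -0.01589726, -0.01816332]), 'finger_gap': 1.0006273116252697}
scene {'fx': 451.4324837986446, 'fy': 451.4324837986446, 'cx': 250.59388075826558, 'cy': 194.1912187175597, 'rvec': array([ 2.10744658,  1.22870576, -0.47428542]), 'tvec': array([-355.96521857, -243.54218479, 1069.11488689])}
side {'fx': 465.1546415625116, 'fy': 465.1546415625116, 'cx': 255.06193102213885, 'cy': 185.2301880670617, 'rvec': array([ 2.2063748 , -0.40283428,  0.1996013 ]), 'tvec': array([-436.60334164,  232.9910449 ,  477.30294662])}
wrist {'fx': 282.15791413544247, 'fy': 282.15791413544247, 'cx': 258.6275502945878, 'cy': 192.27595515758955, 'T_tool_cam': array([[ 6.46144421e-04, -2.65578966e-01,  9.64088894e-01,
        -1.43013044e+02],
       [ 9.84641435e-04, -9.64088459e-01, -2.65579506e-01,
         6.65660038e+01],
       [ 9.99999306e-01,  1.12088459e-03, -3.61440324e-04,
        -5.25931271e-01],
       [ 0.00000000e+00,  0.00000000e+00,  0.00000000e+00,
         1.00000000e+00]])}
```

View pics/scene0.png

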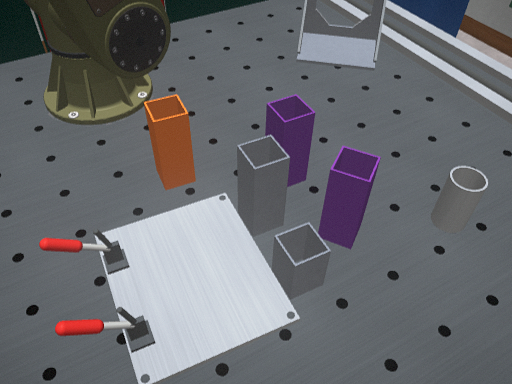

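View pics/side0.png

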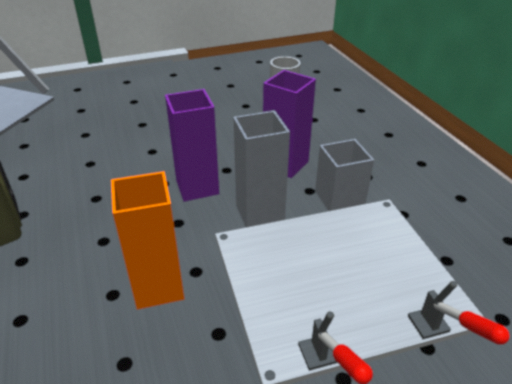

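View pics/wrist0.png

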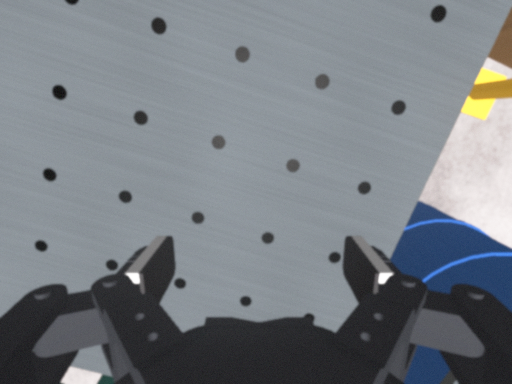

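Run:
```python
import cv2
s=cv2.imread('pics/scene0.png'); cv2.imwrite('pics/scene_c.png',cv2.resize(s[110:340,190:400],None,fx=2.6*1.0,fy=2.6,interpolation=cv2.INTER_CUBIC))
s=cv2.imread('pics/side0.png'); cv2.imwrite('pics/side_c.png',cv2.resize(s[60:260,200:410],None,fx=3,fy=3,interpolation=cv2.INTER_CUBIC))
```

```text
(no output)
```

View pics/scene_c.png

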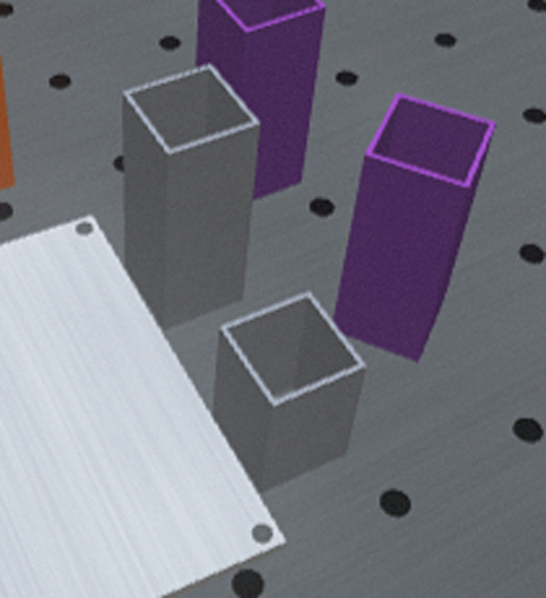

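View pics/side_c.png

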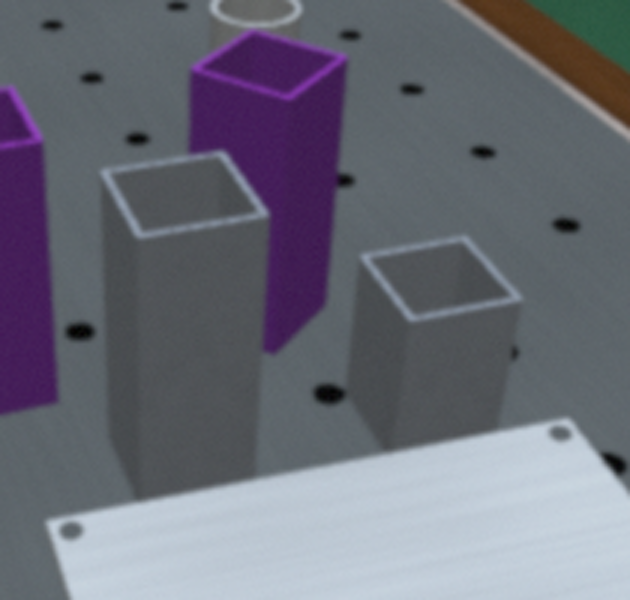

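```bash
cat > h.py <<'E'
import numpy as np, cv2
from station import manip, vision, order
def cam(n):
    p=vision.camera_params(n); R,_=cv2.Rodrigues(np.array(p['rvec'])); K=np.array([[p['fx'],0,p['cx']],[0,p['fy'],p['cy']],[0,0,1]])
    return K,R,np.array(p['tvec'])
def atz(n,px,z):
    K,R,t=cam(n); c=-R.T@t; out=[]
    for u,v in px:
        d=R.T@np.linalg.solve(K,[u,v,1]); out.append((c+d*(z-c[2])/d[2])[:2])
    return np.array(out)
def proj(n,P):
    K,R,t=cam(n); q=(K@(R@np.array(P,float).T+t[:,None])).T; return q[:,:2]/q[:,2:]
E
python3 - <<'E'
from h import *
np.set_printoptions(precision=1,suppress=True)
S=lambda l:np.array(l)/2.6+[190,110]
D=lambda l:np.array(l)/3+[200,60]
for nm,n,px,z in [("tall",'scene',S([(124,93),(211,66),(259,122),(170,153)]),160),
 ("tall",'side',D([(102,171),(223,153),(267,213),(140,236)]),160),
 ("short",'scene',S([(221,328),(309,294),(364,366),(275,404)]),90),
 ("short",'side',D([(362,257),(466,238),(521,298),(412,319)]),90),
 ("plate",'scene',S([(93,215),(285,542)]),10),("plate",'side',D([(47,522),(570,419)]),10),
 ("plateback",'scene',[(94,238),(145,384)],10),
 ("purpR",'scene',S([(398,95),(494,123),(469,185),(366,154)]),160),
 ("purpL",'scene',[(293,97),(314,112),(291,121),(266,107)],160),
 ("purpL",'side',[(166,95),(209,90),(215,107),(174,112)],160),
 ("orange",'scene',[(145,101),(180,96),(188,113),(155,121)],160)]:
    p=atz(n,px,z); print(nm,n,p.tolist() and p, 'c',p.mean(0),'d',[round(float(np.linalg.norm(p[i]-p[i-1])),1) for i in range(len(p))],'ang',[round(float(np.degrees(np.arctan2(*(p[i]-p[i-1])[::-1]))),1) for i in range(len(p))])
E
```

```text
tall scene [[495.8 101.4]
 [499.4 159.7]
 [556.1 157.3]
 [553.6  99.3]] c [526.2 129.4] d [57.9, 58.4, 56.8, 58.1] ang [177.9, 86.5, -2.3, -92.5]
tall side [[496.6 160.5]
 [554.7 156.7]
 [552.1 100.8]
 [494.  102.7]] c [524.3 130.2] d [57.9, 58.2, 55.9, 58.2] ang [87.5, -3.8, -92.6, 178.1]
short scene [[628.5  90.6]
 [632.3 148.4]
 [689.5 145.4]
 [686.4  88.6]] c [659.2 118.2] d [57.9, 57.9, 57.3, 56.8] ang [178.0, 86.3, -3.0, -93.2]
short side [[629.8 148.6]
 [688.4 145.8]
 [685.7  88.9]
 [627.5  92.1]] c [657.9 118.8] d [56.6, 58.7, 56.9, 58.3] ang [87.7, -2.8, -92.8, 176.9]
plate scene [[446.7 101.6]
 [724.3  78.2]] c [585.5  89.9] d [278.6, 278.6] ang [175.2, -4.8]
plate side [[444.6 101.3]
 [723.9  78.8]] c [584.2  90. ] d [280.2, 280.2] ang [175.4, -4.6]
plateback scene [[ 432.1 -140. ]
 [ 702.5 -151.9]] c [ 567.3 -145.9] d [270.7, 270.7] ang [177.5, -2.5]
purpR scene [[576.2 242.7]
 [623.1 276.2]
 [655.6 230.1]
 [608.  195.4]] c [615.7 236.1] d [57.0, 57.6, 56.4, 58.9] ang [123.9, 35.5, -54.8, -143.9]
purpL scene [[428.4 247.9]
 [481.7 254.8]
 [483.6 207.5]
 [430.8 191.5]] c [456.2 225.4] d [56.4, 53.8, 47.3, 55.1] ang [92.4, 7.4, -87.7, -163.2]
purpL side [[423.4 257.1]
 [487.4 250.5]
 [480.5 196.7]
 [422.9 202.9]] c [453.5 226.8] d [54.2, 64.3, 54.2, 57.9] ang [89.5, -5.9, -97.3, 173.9]
orange scene [[316.1  19. ]
 [331.2  77.3]
 [382.6  69.2]
 [376.4  13.3]] c [351.6  44.7] d [60.6, 60.2, 52.0, 56.2] ang [174.7, 75.4, -8.9, -96.3]
```

Run:
```python
from h import *
np.set_printoptions(precision=3,suppress=True)
s=manip.read_state(); R,_=cv2.Rodrigues(s['eef_rot']); print(R, 'zaxis ang',np.degrees(np.arctan2(R[1,2],R[0,2])))
print(manip.grip_point_offset)
e=np.array([np.cos(np.radians(-4.7)),np.sin(np.radians(-4.7))]); n=np.array([-e[1],e[0]])
c=np.array([525.3,129.8]); m=np.array([584.9,90]); print('local',(c-m)@e,(c-m)@n,'short',(np.array([658.5,118.5])-m)@e,(np.array([658.5,118.5])-m)@n)
for d in (30,48,52,56): print(d,c+n*d)
print('-y dir',-n)
```

```text
[[-0.     0.954  0.299]
 [ 0.001  0.299 -0.954]
 [-1.     0.    -0.001]] zaxis ang -72.59442346853314
-18.700000000000003
local -62.660740897830635 34.78263288100743 short 71.01726417385134 34.43483975948506
30 [527.758 159.699]
48 [529.233 177.639]
52 [529.561 181.625]
56 [529.889 185.612]
-y dir [-0.082 -0.997]
```

Candidates (scene pixels): the orange tube (170,140), purple tubes (290,140) and (350,195), the short grey tube (300,260) and the tall grey tube (262,185). I choose the tall grey one. Measured at z=160, its top is 58 mm square and its foot is 4.8 mm outside the edge, which fits the description. I'll move above and outboard of it.

move_arm([
  {"xyz":[4,7,15],"twist":1},
  {"xyz":[15,28,35],"twist":3},
  {"xyz":[33,63,55],"twist":6},
  {"xyz":[55,106,65],"twist":10},
  {"xyz":[77,148,70],"twist":14},
  {"xyz":[102,197,70],"twist":19},
  {"xyz":[128,246,70],"twist":24},
  {"xyz":[153,296,70],"twist":29},
  {"xyz":[179,345,70],"twist":33},
  {"xyz":[204,394,70],"twist":38},
  {"xyz":[230,444,70],"twist":43},
  {"xyz":[256,493,70],"twist":48},
  {"xyz":[281,542,70],"twist":52},
  {"xyz":[303,585,70],"twist":56},
  {"xyz":[321,620,70],"twist":60},
  {"xyz":[336,648,70],"twist":63},
  {"xyz":[347,669,70],"twist":65},
  {"xyz":[358,690,70],"twist":67},
  {"xyz":[363,700,70],"twist":67.9},
  {"xyz":[365,704,70],"twist":67.9},
], hand=0.7)

```text
clock: 2.65
ee_pos: [529.4, 179.5, 301.7]
eef_rot: [0.064, 1.57, -0.064]
wrist_force: [-0.1, -0.6, -0.1]
finger_gap: 0.301
```

Run:
```python
from h import *
np.set_printoptions(precision=3,suppress=True)
s=manip.read_state(); R,_=cv2.Rodrigues(s['eef_rot']); print(s['clock'],s['ee_pos'],s['joint_pos'],s['finger_gap'],'zaxis ang',np.degrees(np.arctan2(R[1,2],R[0,2])))
a=vision.snapshot('scene');b=vision.snapshot('side')
cv2.imwrite('pics/up.png',cv2.resize(np.hstack([a,b]),(800,300)))
```

```text
2.65 [529.39  179.472 301.658] [ 0.261  0.277  1.388 -0.     1.477  0.343] 0.30070061249686886 zaxis ang -4.671458155016598
```

View pics/up.png

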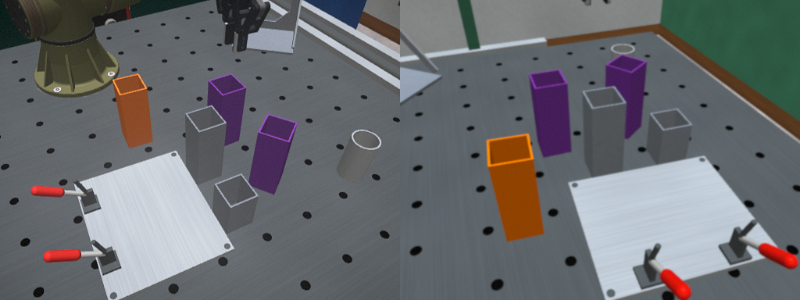

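All tubes are standing, and the gripper is above and behind the tall tube. I'll lower it into the corridor.

move_arm([
  {"xyz":[0,0,-10],"twist":0},
  {"xyz":[0,0,-35],"twist":0},
  {"xyz":[0,0,-70],"twist":0},
  {"xyz":[0,0,-105],"twist":0},
  {"xyz":[0,0,-135],"twist":0},
  {"xyz":[0,0,-155],"twist":0},
  {"xyz":[0,0,-162],"twist":0},
  {"xyz":[0,0,-162],"twist":0},
])

```text
clock: 3.75
ee_pos: [529.5, 179.0, 139.3]
eef_rot: [0.065, 1.57, -0.065]
wrist_force: [0.4, 0.3, 0.2]
finger_gap: 0.307
```

Run:
```python
from h import *
s=manip.read_state(); print(s['clock'],s['ee_pos'],s['wrist_force'])
a=vision.snapshot('scene');b=vision.snapshot('side')
cv2.imwrite('pics/down.png',cv2.resize(np.hstack([a[0:340,150:450],b[0:340,100:400]]),(800,453)))
```

```text
3.75 [529.46345465 178.96037311 139.30427965] [0.35328108 0.32754169 0.21990882]
```

View pics/down.png

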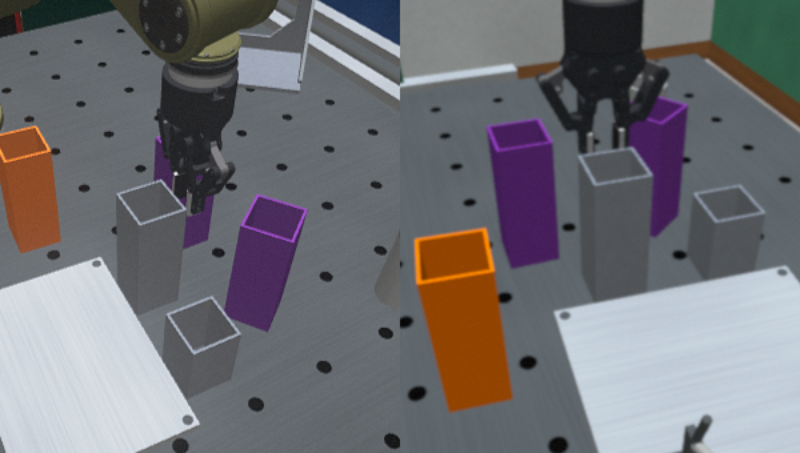

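The fingertips are centred just behind the tall tube's outer face and clear of both purple tubes. I'll push gently along the plate's -y.

move_arm([
  {"xyz":[-0.2,-3,0],"twist":0},
  {"xyz":[-0.6,-7,0],"twist":0},
  {"xyz":[-0.8,-10,0],"twist":0},
  {"xyz":[-1.1,-13,0],"twist":0},
  {"xyz":[-1.3,-16,0],"twist":0},
  {"xyz":[-1.6,-20,0],"twist":0},
  {"xyz":[-2.0,-24,0],"twist":0},
  {"xyz":[-2.3,-28,0],"twist":0},
  {"xyz":[-2.5,-30,0],"twist":0},
])

```text
clock: 4.97
ee_pos: [527.0, 148.9, 139.3]
eef_rot: [0.064, 1.57, -0.065]
wrist_force: [0.5, 0.8, 0.9]
finger_gap: 0.304
```

Run:
```python
from h import *
s=manip.read_state(); print(s['clock'],s['ee_pos'],s['wrist_force'])
a=vision.snapshot('scene');b=vision.snapshot('side')
cv2.imwrite('pics/push1.png',cv2.resize(np.hstack([a[0:340,150:450],b[0:340,100:400]]),(800,453)))
```

```text
4.975 [526.98754804 148.88083248 139.27168683] [0.4823481  0.82482055 0.89150165]
```

View pics/push1.png

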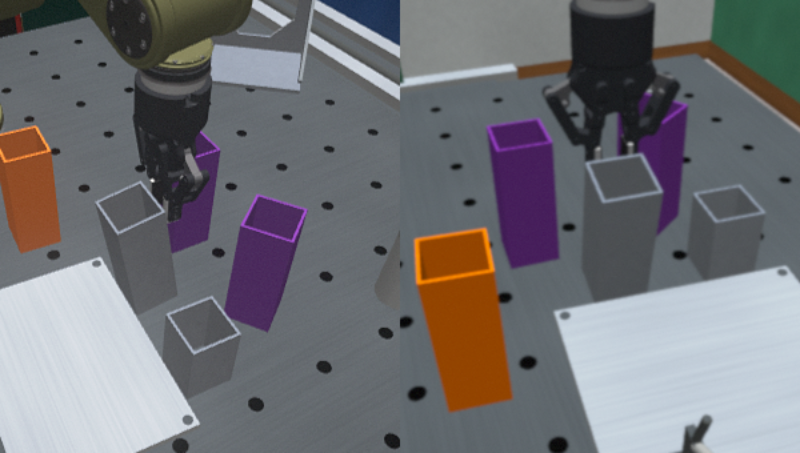

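The tube is tilting onto the plate with its foot in place at (350,170 in the side crop's lower part), and the contact force is very low. I'll continue slowly past the tipping point.

move_arm([
  {"xyz":[-0.2,-2,0],"twist":0},
  {"xyz":[-0.4,-5,0],"twist":0},
  {"xyz":[-0.7,-8,0],"twist":0},
  {"xyz":[-0.9,-11,0],"twist":0},
  {"xyz":[-1.2,-14,0],"twist":0},
  {"xyz":[-1.4,-17,0],"twist":0},
  {"xyz":[-1.6,-20,0],"twist":0},
  {"xyz":[-1.9,-23,0],"twist":0},
  {"xyz":[-2.1,-26,0],"twist":0},
  {"xyz":[-2.4,-29,0],"twist":0},
  {"xyz":[-2.6,-32,0],"twist":0},
  {"xyz":[-2.8,-34,0],"twist":0},
  {"xyz":[-2.8,-34,0],"twist":0},
])

```text
clock: 6.7
ee_pos: [524.2, 115.1, 139.3]
eef_rot: [0.064, 1.57, -0.064]
wrist_force: [0.9, -0.3, -0.5]
finger_gap: 0.3
```

Run:
```python
from h import *
s=manip.read_state(); print(s['clock'],s['ee_pos'],s['wrist_force'])
a=vision.snapshot('scene');b=vision.snapshot('side')
cv2.imwrite('pics/push2.png',cv2.resize(np.hstack([a[0:340,150:450],b[0:340,100:400]]),(800,453)))
```

```text
6.7 [524.22520498 115.08173823 139.28613885] [ 0.90981103 -0.25363234 -0.53432996]
```

View pics/push2.png

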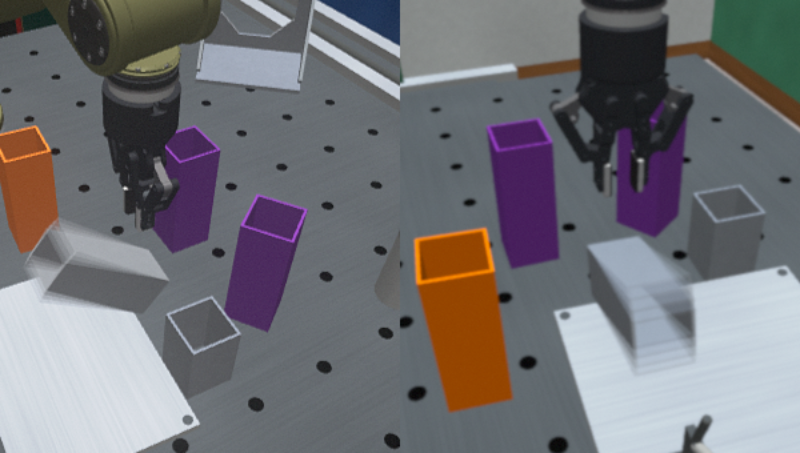

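The tube is falling onto the plate by itself. I'll raise the arm slightly and let it settle.

move_arm([
  {"xyz":[0,0,5],"twist":0},
  {"xyz":[0,0,25],"twist":0},
  {"xyz":[0,0,60],"twist":0},
  {"xyz":[0,0,100],"twist":0},
  {"xyz":[0,0,135],"twist":0},
  {"xyz":[0,0,155],"twist":0},
  {"xyz":[0,0,160],"twist":0},
  {"xyz":[0,0,160],"twist":0},
])

```text
clock: 7.8
ee_pos: [524.1, 115.2, 298.8]
eef_rot: [0.064, 1.57, -0.064]
wrist_force: [-0.3, 0.3, -0.8]
finger_gap: 0.3
```

Run:
```python
from h import *
s=manip.read_state(); print(s['clock'],s['ee_pos'],s['wrist_force'])
a=vision.snapshot('scene');b=vision.snapshot('side')
cv2.imwrite('pics/s_f.png',a);cv2.imwrite('pics/d_f.png',b)
cv2.imwrite('pics/fs.png',cv2.resize(a[130:330,140:340],None,fx=3,fy=3,interpolation=cv2.INTER_CUBIC))
cv2.imwrite('pics/fd.png',cv2.resize(b[130:330,200:400],None,fx=3,fy=3,interpolation=cv2.INTER_CUBIC))
```

```text
7.8 [524.10886702 115.20341921 298.83168871] [-0.27089157  0.26431429 -0.80162376]
```

View pics/fs.png

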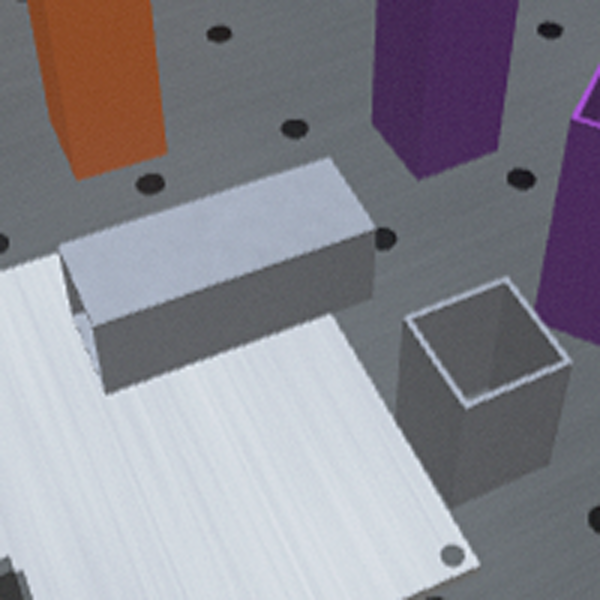

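View pics/fd.png

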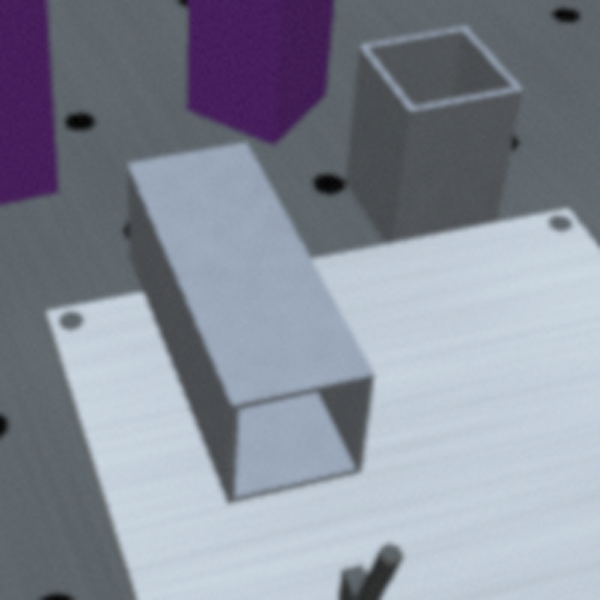

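Run:
```python
from h import *
np.set_printoptions(precision=1,suppress=True)
e=np.array([np.cos(np.radians(-4.7)),np.sin(np.radians(-4.7))]); n=np.array([-e[1],e[0]]);m=np.array([584.9,90])
S=lambda l:np.array(l)/3+[140,130]
D=lambda l:np.array(l)/3+[200,130]
for k,cn,px,z in [('top','scene',S([(61,246),(331,158),(375,227),(94,325)]),70),('top','side',D([(234,406),(129,163),(250,143),(373,376)]),70),
  ('bot','scene',S([(106,393)]),10),('bot','side',D([(230,501),(360,470)]),10),
  ('short','scene',S([(406,319),(507,279),(570,361),(467,406)]),90)]:
    p=atz(cn,px,z)-m; q=np.c_[p@e,p@n]; print(k,cn,q.tolist())
    if len(q)==4: print('c',q.mean(0),'ang from edge normal',[round(float(np.degrees(np.arctan2(d[0],d[1]))),1) for d in (q[1]-q[0],q[2]-q[3])])
```

```text
top scene [[-89.4167228106604, -131.80880385723665], [-89.82131711591376, 26.705786361384177], [-32.422298089748814, 26.100218824083363], [-31.64607477154796, -132.5239822956715]]
c [-60.8 -52.9] ang from edge normal [-0.1, -0.3]
top side [[-92.18451639806649, -133.0542482943221], [-91.96362595713025, 26.861473638484043], [-31.43241845463014, 26.046277729634284], [-33.897892439551036, -133.1607080403338]]
c [-62.4 -53.3] ang from edge normal [0.1, 0.9]
bot scene [[-32.35327099671854, -132.82422069768538]]
bot side [[-91.3682871445733, -131.5671749231626], [-32.94873874932968, -131.20403423220426]]
short scene [[43.93379428679102, 4.462848511211145], [42.4267944875194, 62.375256130997556], [99.08417173702011, 64.15400054324626], [101.13102442045626, 6.851822985939548]]
c [71.6 34.5] ang from edge normal [-1.5, -2.0]
```

The tube lies flat, aligned within about 0.5°, and the short tube hasn't moved. But the tube slid back as it fell, so its foot end now overhangs the edge by about 26 mm. I'll slide it back in with a gentle push on its foot rim.

move_arm([
  {"xyz":[1,10,0],"twist":0},
  {"xyz":[3,30,0],"twist":0},
  {"xyz":[3.5,36,-10],"twist":0},
  {"xyz":[3.5,36,-40],"twist":0},
  {"xyz":[3.5,36,-80],"twist":0},
  {"xyz":[3.5,36,-120],"twist":0},
  {"xyz":[3.5,36,-160],"twist":0},
  {"xyz":[3.5,36,-195],"twist":0},
  {"xyz":[3.5,36,-225],"twist":0},
  {"xyz":[3.5,36,-242],"twist":0},
  {"xyz":[3.5,36,-248],"twist":0},
  {"xyz":[3.5,36,-248],"twist":0},
])

```text
clock: 9.4
ee_pos: [528.0, 151.3, 51.7]
eef_rot: [0.064, 1.569, -0.064]
wrist_force: [0.1, -0.3, 1.2]
finger_gap: 0.298
```

Run:
```python
from h import *
s=manip.read_state(); print(s['clock'],s['ee_pos'],s['wrist_force'])
a=vision.snapshot('scene');b=vision.snapshot('side')
cv2.imwrite('pics/nudge0.png',cv2.resize(np.hstack([a[0:340,130:430],b[0:340,100:400]]),(800,453)))
```

```text
9.4 [527.96112124 151.32300836  51.6537785 ] [ 0.11406342 -0.26861375  1.24586612]
```

View pics/nudge0.png

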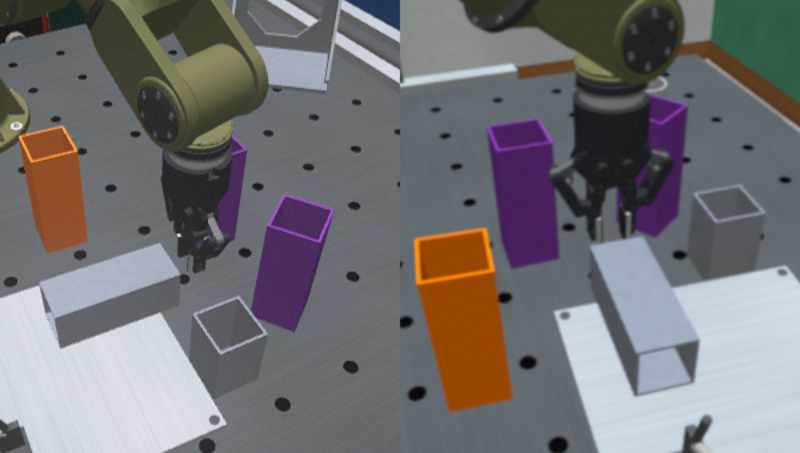

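The gripper is in the corridor behind the foot rim at about (180,260) in the left half of the image, and nothing else has been touched. I'll push in slowly.

move_arm([
  {"xyz":[-0.3,-4,0],"twist":0},
  {"xyz":[-0.8,-10,0],"twist":0},
  {"xyz":[-1.1,-14,0],"twist":0},
  {"xyz":[-1.4,-17,0],"twist":0},
  {"xyz":[-1.6,-19.5,0],"twist":0},
  {"xyz":[-1.8,-22,0],"twist":0},
  {"xyz":[-2.0,-24.5,0],"twist":0},
  {"xyz":[-2.2,-27,0],"twist":0},
  {"xyz":[-2.4,-29.5,0],"twist":0},
  {"xyz":[-2.6,-32,0],"twist":0},
  {"xyz":[-2.8,-34,0],"twist":0},
  {"xyz":[-2.9,-35,0],"twist":0},
  {"xyz":[-2.9,-35,0],"twist":0},
])

```text
clock: 11.12
ee_pos: [524.9, 116.0, 51.4]
eef_rot: [0.064, 1.57, -0.065]
wrist_force: [-0.1, 2.1, 2.8]
finger_gap: 0.3
```

Run:
```python
from h import *
s=manip.read_state(); print(s['clock'],s['ee_pos'],s['wrist_force'])
a=vision.snapshot('scene');b=vision.snapshot('side')
cv2.imwrite('pics/n1s.png',cv2.resize(a[130:330,140:340],None,fx=3,fy=3,interpolation=cv2.INTER_CUBIC))
cv2.imwrite('pics/n1d.png',cv2.resize(b[130:330,200:400],None,fx=3,fy=3,interpolation=cv2.INTER_CUBIC))
```

```text
11.125 [524.88361279 116.0392991   51.35135549] [-0.11223668  2.06177246  2.75323299]
```

View pics/n1s.png

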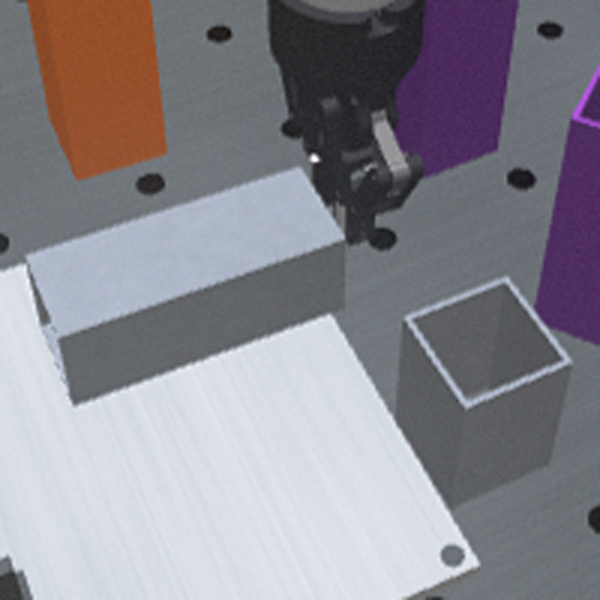

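View pics/n1d.png

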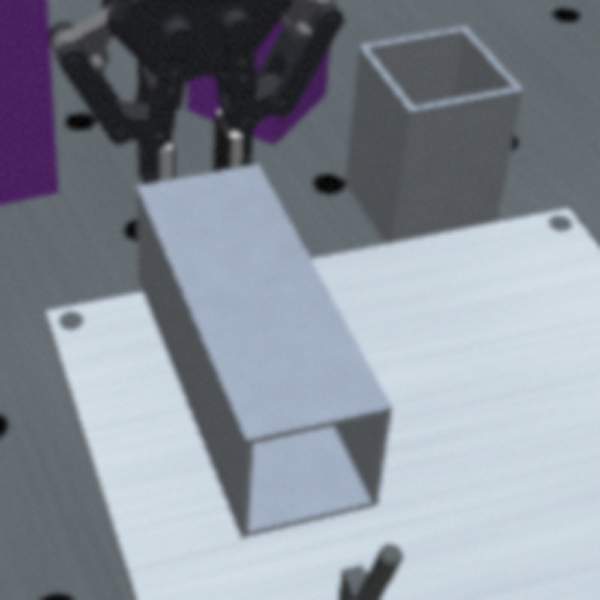

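```bash
cat > m.py <<'E'
from h import *
import sys,json
e=np.array([np.cos(np.radians(-4.7)),np.sin(np.radians(-4.7))]); n=np.array([-e[1],e[0]]);m=np.array([584.9,90])
O={'scene':[140,130],'side':[200,130]}
def go(cn,px,z):
    p=atz(cn,np.array(px)/3+O[cn],z)-m; q=np.c_[p@e,p@n]; print(cn,z,np.round(q,1).tolist())
    if len(q)==4: print('c',q.mean(0).round(1),'ang',[round(float(np.degrees(np.arctan2(d[0],d[1]))),1) for d in (q[1]-q[0],q[2]-q[3])])
E
python3 - <<'E'
from m import *
go('scene',[(28,257),(302,168),(345,238),(62,335)],70)
go('side',[(247,440),(140,186),(260,166),(389,407)],70)
go('scene',[(74,404)],10); go('side',[(244,535),(376,503)],10)
E
```

```text
scene 70 [[-89.2, -149.9], [-89.4, 8.5], [-32.0, 7.9], [-32.3, -149.1]]
c [-60.7 -70.6] ang [-0.1, 0.1]
side 70 [[-92.8, -150.7], [-91.5, 8.6], [-32.7, 7.6], [-34.3, -150.1]]
c [-62.8 -71.2] ang [0.5, 0.6]
scene 10 [[-32.7, -150.6]]
side 10 [[-91.2, -149.5], [-33.2, -149.3]]
```

The foot end is now about 8 mm outside the edge and the angle is under 0.6°. I'll push 5 mm more, back off outward, rise and move clear.

move_arm([
  {"xyz":[-0.2,-2,0],"twist":0},
  {"xyz":[-0.3,-4,0],"twist":0},
  {"xyz":[-0.4,-5,0],"twist":0},
  {"xyz":[-0.4,-5,0],"twist":0},
  {"xyz":[0,0,0],"twist":0},
  {"xyz":[1,12,0],"twist":0},
  {"xyz":[2,25,0],"twist":0},
  {"xyz":[2.5,32,5],"twist":0},
  {"xyz":[2.5,33,25],"twist":0},
  {"xyz":[2.5,33,60],"twist":0},
  {"xyz":[2.5,33,100],"twist":0},
  {"xyz":[2.5,33,140],"twist":0},
  {"xyz":[2.5,33,180],"twist":0},
  {"xyz":[2.5,33,220],"twist":0},
  {"xyz":[2.5,33,245],"twist":0},
  {"xyz":[2.5,33,255],"twist":0},
  {"xyz":[2.5,33,258],"twist":0},
  {"xyz":[2.5,33,258],"twist":0},
])

```text
clock: 13.48
ee_pos: [527.1, 149.2, 308.3]
eef_rot: [0.064, 1.571, -0.065]
wrist_force: [1.6, -0.3, -0.6]
finger_gap: 0.3
```

Run:
```python
from h import *
s=manip.read_state(); print(s['clock'],s['ee_pos'],s['wrist_force'])
a=vision.snapshot('scene');b=vision.snapshot('side')
cv2.imwrite('pics/end.png',cv2.resize(np.hstack([a,b]),(800,300)))
cv2.imwrite('pics/e1s.png',cv2.resize(a[130:330,140:340],None,fx=3,fy=3,interpolation=cv2.INTER_CUBIC))
cv2.imwrite('pics/e1d.png',cv2.resize(b[130:330,200:400],None,fx=3,fy=3,interpolation=cv2.INTER_CUBIC))
```

```text
13.475 [527.13907828 149.21995135 308.34753948] [ 1.60171705 -0.30133082 -0.56891223]
```

View pics/end.png

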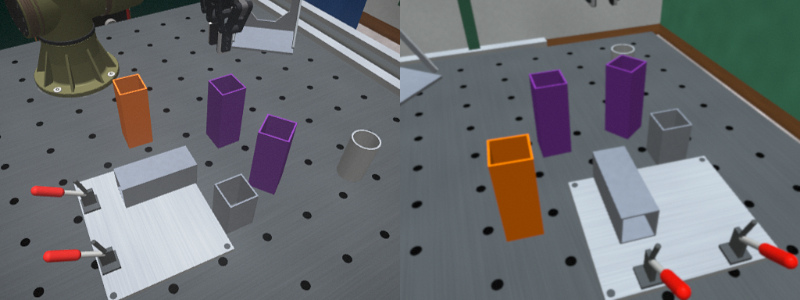

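View pics/e1s.png

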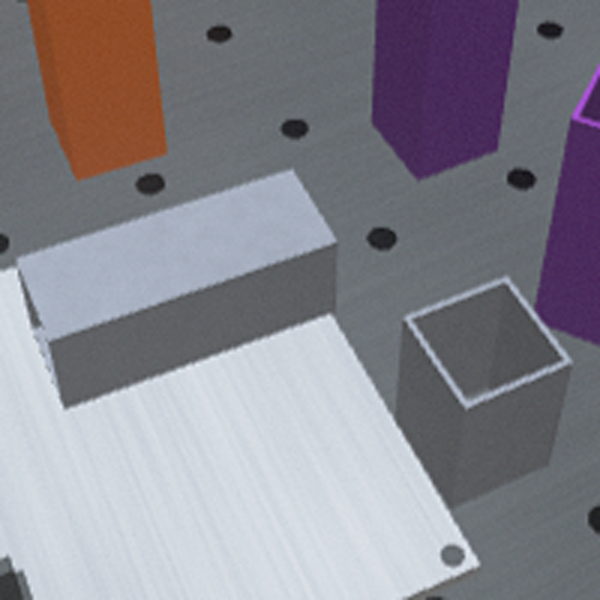

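View pics/e1d.png

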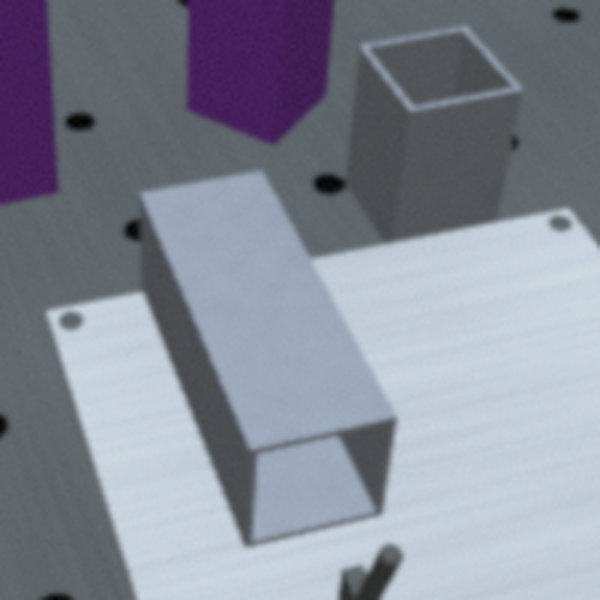

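The tube lies flat on the plate with its foot end at the edge (336,318 in the scene crop). The short tube stands unmoved, and all the other objects stand. One numeric check, then hand in.

Run:
```python
from m import *
go('scene',[(17,260),(293,171),(336,242),(51,340)],70)
go('side',[(250,450),(142,193),(263,172),(395,418)],70)
go('scene',[(406,319),(507,279),(570,361),(467,406)],90)
print(order.hand_in())
```

```text
scene 70 [[-89.6, -155.7], [-89.3, 2.9], [-31.4, 2.3], [-31.5, -155.0]]
c [-60.5 -76.4] ang [0.1, 0.0]
side 70 [[-93.3, -155.7], [-92.0, 3.4], [-32.8, 2.9], [-34.3, -156.0]]
c [-63.1 -76.4] ang [0.5, 0.5]
scene 90 [[43.9, 4.5], [42.4, 62.4], [99.1, 64.2], [101.1, 6.9]]
c [71.6 34.5] ang [-1.5, -2.0]
the job is handed in; nothing more can be done
None
```

I tipped the tall grey tube onto the plate by pushing at about 140 mm height on its outer face. It fell the rest of the way by itself, but slid back and came to rest with its foot end overhanging the edge by about 26 mm. I slid it back in with a light push (about 2 N) on the foot rim, without lifting it. Then I backed off and raised the arm to about 300 mm.

My last checks, from both cameras except for the short tube (scene camera only):
- **Tall tube:** it lies flat, its foot end about 3 mm outside the edge, and points towards the clamps to within about 0.5°. Its far end is about 40 mm short of the clamps.
- **Short tube:** it is still standing, within measurement error of where it was.
- **Other objects:** all are standing.
- **Time:** the job took about 13.6 s.

The two cameras disagreed by about 2.5 mm on the tube's sideways position and 0.5° on its angle, which is about the 2 mm calibration error. No check failed apart from the overhang, which I fixed.

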